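# Unlock the lid stay and close the parts case

## Task

Close the parts case: lift the knee of its folding lid stay (orange knob) up past centre so that the stay unlocks, then lower the blue lid gently until it is fully shut, and only then press its yellow push-lock stud fully in. Feel your way: force neither the stay, the lid nor the stud, and do not let the lid slam. Leave the things in and around the case where they are.

Things in the scene. Friction and masses are not known exactly. Their poses are not given: they have to be found in the camera images.
- case: Parts case: a grey open box, 220 x 220 mm, fixed on adjustable feet, so its height varies by 12 mm. Origin: 3 mm under the middle of its floor; z up; rubber rim 70 mm above the origin. Front (black carry handle) faces its own -x, lid hinges on the far (+x) rim, folding stay outside on its right (-y) side. Neither case, lid nor stud may be pressed with more than 25 N.
- knob (a point): Middle of the orange grip on the stay's knee: a round bar 14 mm thick, 46 mm long, along the case's y, standing out to the right, with a black end cap 18 mm wide. The point is 57 mm right of the side of case and lid, 95 mm above the case origin at the start. Lifting it takes about 5 N at first, 7 N past centre, then more and more (15 N at knee 1.3) as the stay drags the lid down.
- stay_pivot (a point): Point on the axis (along the case's y) of the stay's lower pivot, on the case's side near the front, 58 mm above the case origin, in the knob point's upright plane. The knob runs on a circle of 84 mm radius about it, starting 76 mm behind (towards the hinge) and 37 mm higher; centre is passed after 0.15 rad, knee 0.8 reached after 0.55 rad. An equal upper arm joins knee and lid.
- stay_arm: Lower steel arm of the stay, 84 x 14 x 4 mm, with the knee, knob and upper arm that it carries. Origin on the lower pivot; its own x runs along the arm to the knee. Slender: all contact forces on the stay, the squeeze of both fingers included (a 20 N grip counts 40 N), may not add up to more than 80 N, so grip the knob lightly, 5 to 20 N.
- knee (a joint): Bend of the stay's knee, rad: -0.30 at the start is locked, sagging on its stop; 0 is straight (dead centre); positive is unlocked, folding upwards; about 2.0 with the lid shut. A spring pulls it back: let go below about 0.45 it snaps back and locks again, beyond that it stays. Well unlocked is 0.6 to 1.0.
- lid_hinge (a point): Middle of the lid's hinge line, on the far rim, 70 mm above the case origin; the line runs along the case's y. The blue lid is a 10 mm plate, 222 mm from hinge line to front edge, 220 mm wide; its underside passes through the hinge line.
- lid (a joint): Lid angle, rad: 0 is fully shut, larger is more open, about 1.01 at the start, standing on the locked stay. The hinge has friction: the lid stays where it is left, and once the stay is unlocked 1 to 4 N square to the lid at its front edge lowers it.
- stud_top (a point): Centre of the top of the yellow push-lock stud, a round button 26 mm across in a black collar, in the middle of the lid's outer face near its front edge: 195 mm from the hinge line and 20 mm above the lid's underside while it is out (8 mm proud of its collar), 14 mm when in. It moves with lid and stud; with the lid shut and the stud out it is 90 mm above the case origin.
- stud (a joint): How far the stud is pressed in, m: 0 is out (at the start), 0.006 is fully in, against a hard stop. It has no spring: a steady push of 9 N or more along its axis drives it in, less does not move it, and it stays where it is left. So the lid can be lowered by pushing gently on the stud.
- phone: Dark phone, 67 x 140 x 8 mm, lying in the front half of the case.
- pen_driver: Grey pen-shaped screwdriver, 13 x 106 x 14 mm, lying in the middle of the case.
- suction: Red suction lifter with a ring, 43 x 43 x 37 mm, standing in the rear half of the case.
- tape: Roll of brown tape, 68 mm across, 19 mm high, on the black tray to the left.
- marker: Dark marker pen, 11 x 123 x 12 mm, near the desk's front edge.
- tweezers: Steel tweezers, 16 x 115 x 10 mm, on the desk to the right.
- driver_black_blue: Black screwdriver with a blue cap, 12 x 114 x 13 mm, on the desk to the right.

How it is judged:
By the outcome, as a careful person would: the job done as asked, in the order asked, and still so for the second after the job is handed in, with the robot touching nothing.
It also fails if it takes over 67 s, if anything falls off the work surface, if the arm or the gripper's body presses on something with over 40 N, if the wrist force passes 120 N, or if a joint passes its speed limit or range.

## Robot

A 6-joint arm with a two-finger parallel gripper is mounted at the origin on a cart in front of the work surface, level with it; the furniture and walls round the work are solid. World frame = base frame: x ahead of the robot, y to its left, z up, the work surface at z = 0. Lengths are in m, angles in rad, forces in N, time in s.
With the tool pointing down it reaches from about 0.35 to 0.975 m from the base axis. Payload 17.4 kg.
Tool frame: the origin (TCP) lies between the finger pads; the fingertips stand 22 mm ahead of it and the grasp point (between the pads) lies 3 mm ahead of it; z points along the fingers, y is the line along which they close (so a half turn about z gives the same grasp; the last joint's range is limited). The gripper opens to 85 mm and grips with 20 to 120 N. Pads are 22 mm wide; open, the fingers measure 114 mm over their backs; the gripper's body (76 mm by 85 mm) begins 54 mm behind the grasp point. The pads swing forward as they close: fully open they stand 13 mm farther back than shut.
Start: joints at [-1.321, 0.116, 1.442, -0, 1.584, -0.038], TCP at [0.192, -0.647, 0.253] pointing down, gripper open.
Joint ranges: [-2.83, 2.83], [-0.83, 2.19], [0.07, 2.5], [-1.14, 4.28], [0.01, 3], [-2.97, 2.97]. Speed limits (rad/s): [1.89, 1.89, 2.22, 3.14, 3.14, 3.14].

## Interface

Orientations are given as a unit quaternion [w, x, y, z].
In Python, from bench import telemetry, viewer, workorder, spot_in, masks_of, mark_of gives the robot as it stands.
- The arm moves only by the tool servo_tool, never from a script. Its argument "deltas" is a list of rows, each a list of 7 numbers: the closure, from 0 (fully open) to 1 (shut), then the shift along the tool's x, y, z as a fraction of full scale, then the turn, a rotation vector about the tool's x, y, z as a fraction of full scale. A call has 1 to 20 rows; each row shifts and turns the commanded pose from where the row before left it, along the tool's axes as they then stand; what a row does not reach is not made up. Full scale, the value 1, is 0.05 m for a shift and pi rad for a turn. A row lasts 1/12 s, in which the tool goes at most 41.7 mm and 7.16 degrees, less where a joint would pass 70% of its speed; a pose out of reach is approached as far as the arm can. A call with a number of a shift or a turn outside -1 to 1 is refused whole. A call with a gripper value outside its range is refused whole. The fingers move at their own pace and stop on an object; "grip_force" is the grip in N (left out, the last holds). Time passes only in rows, so rows that do not move let the fingers close. It gives the time, the measured TCP pose, the force, the opening and the grip force at its end, in the units of the state.
- telemetry.sense(): the state, without advancing time (a new reading comes with each control period).
- viewer.snapshot(name): name is "scene" or "top"; returns a dict with "image" (480x640x3 uint8, red, green, blue), "K" (3x3 intrinsics, pixels), "k1" (the pictures are not rectified: a ray, as slopes to the right and down, at radius r is drawn at 1 + k1 r^2 times it, then the intrinsics apply), "rvec" (rotation vector, rad) and "tvec" (3), from world to camera coordinates, as OpenCV has them. Camera axes: x right, y down, z forward; pixel columns grow to the right and rows downward; lengths in m; the calibration is good to about 2 mm. A picture is of the moment at which its call begins. There is no depth.
- workorder.sign_off(): hands the job in; it is judged then, once.
Trained networks look in a picture, given as the dict that the camera call returned (one of the last four; its "shot" number tells which), for a name from the list of things; names that differ only in an ending like _2 or _b are one class to them, and where a whole thing is asked for, a point or a joint stands for the part that bears it (a point fixed in the world has none). Each returns a list of dicts, best first, with "confidence" (0 to 1); they miss things now and then, are a little off and sometimes report something else, mostly with a low value. They report only what shows in the picture. A call takes as long as a camera call.
- spot_in(picture, name): "at" ([row, column] in pixels, amid what is visible of it).
- masks_of(picture, name): "mask" (480x640 bool, what is visible of it) and "at" ([row, column] in pixels, amid what is visible of it).
- mark_of(picture, name): "at" ([row, column] in pixels: a listed point, or the origin of a listed thing).
The state is a dict: "t": time; "qpos": joint angles; "dq": joint speeds; "joint_torque": joint torques, N m; "tcp_pos": TCP position; "tool_rot": TCP orientation; "wrist_force": force on the tool from outside, world axes, zero at the start; "moment": the same for the moment, N m; "opening": finger opening in m; "finger_force": force on a finger pad.
Only numpy, scipy, OpenCV 4.12 (cv2) and the standard library are available. Lean on these libraries where they do the work, as an engineer would, in place of code of your own. Each camera call takes 0.05 s, during which the arm holds its last target. There are 200 camera calls.

## Working session

There is one attempt and no reset: what is moved stays moved. The work goes in short steps, Python scripts to look and compute and a tool call to move; the robot and the scene stay as the last step left them, time stands still between calls to the robot, and variables do not carry over. Pictures are saved under pics/ and viewed, at most 10 in all, crops included, and the job is handed in when it is done.

Besides the shell and the picture viewer there is one more tool, called as a command line: name --pt "numbers of a row" for each row, then --argument value for the rest. servo_tool: Moves the arm, as the interface text tells. Shift numbers are shares of 0.05 m and turn numbers shares of pi rad, none past 1 either way. Its arguments: {"type":"object","properties":{"deltas":{"type":"array"},"grip_force":{"type":"number"}},"required":["deltas"]}

```bash
mkdir -p pics; ls; cat > h.py <<'E'
import numpy as np, cv2
from bench import telemetry, viewer, workorder, spot_in, masks_of, mark_of
def ray(p,at):
    K=np.array(p["K"]);d=np.array([(at[1]-K[0,2])/K[0,0],(at[0]-K[1,2])/K[1,1]])
    s=d.copy()
    for _ in range(20): s=d/(1+p["k1"]*(s@s))
    R=cv2.Rodrigues(np.array(p["rvec"],float))[0];t=np.array(p["tvec"],float).ravel()
    v=R.T@np.array([s[0],s[1],1]);return -R.T@t,v/np.linalg.norm(v)
def tri(rs):
    A=sum(np.eye(3)-np.outer(v,v) for o,v in rs);b=sum((np.eye(3)-np.outer(v,v))@o for o,v in rs)
    x=np.linalg.solve(A,b);return x,[np.linalg.norm(np.cross(x-o,v)) for o,v in rs]
def proj(p,X):
    R=cv2.Rodrigues(np.array(p["rvec"],float))[0];c=R@np.array(X)+np.array(p["tvec"],float).ravel()
    s=c[:2]/c[2];s=s*(1+p["k1"]*(s@s));K=np.array(p["K"]);return [K[1,1]*s[1]+K[1,2],K[0,0]*s[0]+K[0,2]]
E
python3 - <<'E'
from h import *
P={n:viewer.snapshot(n) for n in("scene","top")}
for n,p in P.items():
    cv2.imwrite(f"pics/{n}0.png",p["image"][:,:,::-1]); print(n,"cam",ray(p,[240,320])[0].round(3))
for k in("knob","stay_pivot","lid_hinge","stud_top","case","stay_arm","phone","suction","tape"):
    rs=[]
    for n,p in P.items():
        m=mark_of(p,k)
        if m: print(k,n,np.round(m[0]["at"],1),round(m[0]["confidence"],2)); rs.append(ray(p,m[0]["at"]))
    if len(rs)==2: x,e=tri(rs); print("   ",x.round(4),np.round(e,4))
s=telemetry.sense();print({k:np.round(v,3) for k,v in s.items()})
E
```

```text
pics
scene cam [-0.394  0.65   1.047]
top cam [0.361 0.215 1.568]
knob scene [300.  409.6] 0.71
knob top [254.3 377.6] 0.76
    [ 0.5432 -0.0496 -0.1374] [0.0817 0.0817]
stay_pivot scene [267.8 377.3] 0.8
lid_hinge scene [258.  292.6] 0.75
lid_hinge top [222.7 302.6] 0.58
    [0.645  0.228  0.0717] [0.0014 0.0014]
stud_top top [250.5 307.7] 0.65
case scene [293.9 317.4] 0.84
case top [267.5 308.2] 0.57
    [0.5353 0.2079 0.0077] [0.0057 0.0057]
stay_arm scene [272.1 365.2] 0.57
stay_arm top [290.7 363.1] 0.74
    [0.4743 0.0763 0.0848] [0.0017 0.0017]
phone scene [299.1 323.9] 0.78
phone top [289. 312.] 0.92
    [0.481  0.2047 0.0331] [0.003 0.003]
suction scene [284.  301.5] 0.43
tape scene [363.3 185.8] 0.56
tape top [289.  152.4] 0.63
    [0.472  0.6207 0.0084] [0.0027 0.0027]
{'t': np.float64(1.0), 'qpos': array([-1.321,  0.116,  1.442, -0.   ,  1.584, -0.038]), 'dq': array([-0.001,  0.001, -0.001,  0.001,  0.002,  0.001]), 'joint_torque': array([ 5.0000e-03, -7.3174e+01, -6.3263e+01,  0.0000e+00,  1.0000e-03,
       -0.0000e+00]), 'tcp_pos': array([ 0.192, -0.647,  0.253]), 'tool_rot': array([ 0.   ,  0.99 ,  0.143, -0.   ]), 'wrist_force': array([0.225, 0.73 , 0.23 ]), 'moment': array([-0.045, -0.027, -0.034]), 'finger_force': np.float64(0.0), 'opening': np.float64(0.086)}
```

```bash
python3 - <<'E'
import cv2
a=cv2.imread("pics/scene0.png")[140:420,140:500];b=cv2.imread("pics/top0.png")[150:350,220:460]
cv2.imwrite("pics/sc.png",cv2.resize(a,None,fx=2,fy=2,interpolation=3))
cv2.imwrite("pics/tc.png",cv2.resize(b,None,fx=3,fy=3,interpolation=3))
E
```

```text
(no output)
```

View pics/sc.png

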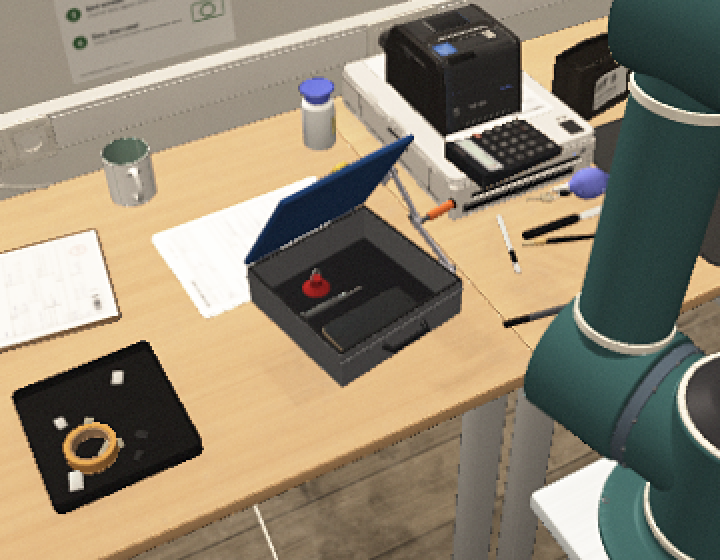

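View pics/tc.png

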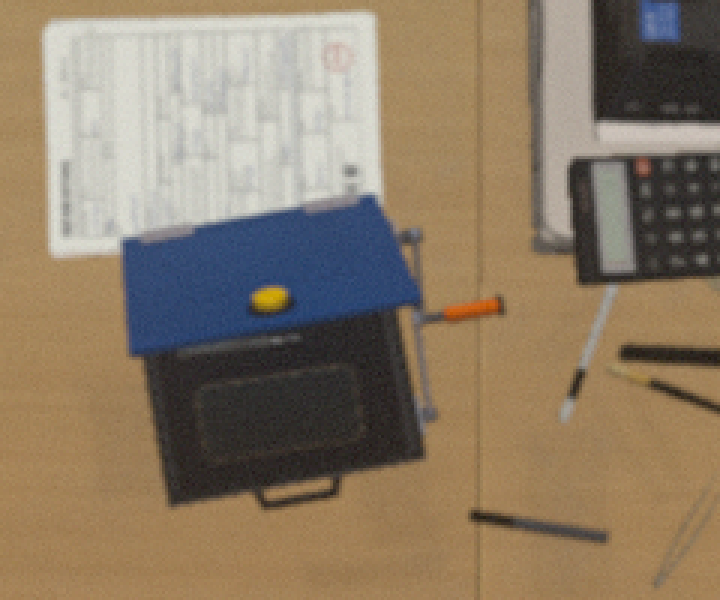

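The pictures show a case yawed about +0.18 rad. The knob is at about (row 245, col 360) in scene and (253, 377) in top; the network's scene "knob" was wrong. The stud is at about (250, 310) in top. Next I fit the pose.

```bash
cat >> h.py <<'E'
def blob(p,lo,hi,near,rad):
    hsv=cv2.cvtColor(np.ascontiguousarray(p["image"]),cv2.COLOR_RGB2HSV);m=cv2.inRange(hsv,lo,hi)
    r,c=np.nonzero(m);k=np.hypot(r-near[0],c-near[1])<rad;return [r[k].mean(),c[k].mean()],k.sum()
E
python3 - <<'E'
from h import *
from scipy.optimize import least_squares
P={n:viewer.snapshot(n) for n in("scene","top")}
ob={n:blob(P[n],(5,170,120),(14,255,255),q,18) for n,q in(("scene",(245,360)),("top",(253,377)))}
st=blob(P["top"],(20,150,100),(35,255,255),(250,309),12); print(ob,st)
x,e=tri([ray(P[n],ob[n][0]) for n in P]);print("orange",x,e)
for k in("knob","stud_top","stay_pivot"):
    for n in P: print(k,n,[(np.round(m["at"],1),round(m["confidence"],2)) for m in mark_of(P[n],k)])
c=lambda s,x,y:[y/s[0]+s[1],x/s[0]+s[2]]
S=(2,140,140);T=(3,150,220)
F=[("scene",c(S,343,362),(-.11,.11,.07),1),("scene",c(S,461,281),(-.11,-.11,.07),1),("scene",c(S,249,265),(.11,.11,.07),1),
("top",c(T,169,490),(-.11,.11,.07),.5),("top",c(T,424,456),(-.11,-.11,.07),.5),
("scene",[258,292.6],(.11,0,.07),1),("top",[222.7,302.6],(.11,0,.07),1),("scene",[267.8,377.3],"piv",1),
("scene",ob["scene"][0],"knob",2),("top",ob["top"][0],"knob",2),("top",st[0],"stud",1)]
def pt(q,f):
    x,y,z,w,px,a=q
    if f=="piv": f=(px,-.167,.058)
    if f=="knob": f=(px+.076,-.167,.095)
    if f=="stud": f=(.11-.195*np.cos(a)+.018*np.sin(a),0,.07+.195*np.sin(a)+.018*np.cos(a))
    C,s_=np.cos(w),np.sin(w);return np.array([x+C*f[0]-s_*f[1],y+s_*f[0]+C*f[1],z+f[2]])
r=least_squares(lambda q:np.concatenate([w*(np.array(proj(P[n],pt(q,f)))-o) for n,o,f,w in F]),[.535,.208,.01,.18,-.079,1.01],loss="soft_l1")
print(r.x.round(4))
for n,o,f,w in F: print(n,f,(np.array(proj(P[n],pt(r.x,f)))-o).round(1))
for k in("knob","piv","stud",(.11,0,.07)):print(k,pt(r.x,k).round(4))
E
```

```text
{'scene': ([np.float64(244.4375), np.float64(360.3125)], np.int64(48)), 'top': ([np.float64(252.8735632183908), np.float64(376.735632183908)], np.int64(87))} ([np.float64(249.27692307692308), np.float64(309.6923076923077)], np.int64(65))
orange [0.56554028 0.04206935 0.10680292] [np.float64(0.0016263512654627417), np.float64(0.0016263512654627582)]
knob scene [(array([246.7, 360.8]), 0.79)]
knob top [(array([255.2, 376.6]), 0.56), (array([249.9, 307.2]), 0.53)]
stud_top scene []
stud_top top [(array([249.4, 309.4]), 0.59), (array([291.5, 360.7]), 0.24)]
stay_pivot scene [(array([269.4, 376.4]), 0.67)]
stay_pivot top []
[ 0.5323  0.2054  0.008   0.2042 -0.0754  0.9998]
scene (-0.11, 0.11, 0.07) [-3.3 -1.9]
scene (-0.11, -0.11, 0.07) [-0.9  0.6]
scene (0.11, 0.11, 0.07) [ 1.3 -2.4]
top (-0.11, 0.11, 0.07) [ 4.6 -0.3]
top (-0.11, -0.11, 0.07) [-0.5  1.2]
scene (0.11, 0, 0.07) [-0.7  0.2]
top (0.11, 0, 0.07) [1.8 0.5]
scene piv [-0.3 -0.4]
scene knob [ 0.8 -0.8]
top knob [0.1 0.4]
top stud [-0.1  0.5]
knob [0.5667 0.042  0.103 ]
piv [0.4923 0.0266 0.066 ]
stud [0.5516 0.2094 0.2518]
(0.11, 0, 0.07) [0.64   0.2277 0.078 ]
```

servo_tool --pt "0 0.55 -0.51 0 0 0 0" --pt "0 0.55 -0.51 0 0 0 0" --pt "0 0.55 -0.51 0 0 0 0" --pt "0 0.55 -0.51 0 0 0 0" --pt "0 0.55 -0.51 0 0 0 0" --pt "0 0.55 -0.51 0 0 0 0" --pt "0 0.55 -0.51 0 0 0 0" --pt "0 0.55 -0.51 0 0 0 0" --pt "0 0.55 -0.51 0 0 0 0" --pt "0 0.55 -0.51 0 0 0 0" --pt "0 0.55 -0.51 0 0 0 0" --pt "0 0.55 -0.51 0 0 0 0" --pt "0 0.55 -0.51 0 0 0 0" --pt "0 0.55 -0.51 0 0 0 0" --pt "0 0.55 -0.51 0 0 0 0" --pt "0 0.55 -0.51 0 0 0 0" --pt "0 0.55 -0.51 0 0 0 0" --pt "0 0.55 -0.51 0 0 0 0" --grip_force 20

```text
t: 2.9
tcp_pos: [0.5365, -0.0647, 0.2536]
tool_rot: [0.0, 0.99, 0.143, 0.0]
wrist_force: [1.4, -1.2, 0.6]
opening: 0.0853
finger_force: 0.0
```

servo_tool --pt "0 0 0 0 0 0 -0.0395" --pt "0 0 0 0 0 0 -0.0395" --pt "0 0 0 0 0 0 -0.0395" --pt "0 0 0 0 0 0 -0.0395" --pt "0 0 0 0 0 0 -0.0395" --pt "0 0 0 0 0 0 -0.0395" --pt "0 0 0 0 0 0 -0.0395" --pt "0 0 0 0 0 0 -0.0395" --pt "0 0 0 0 0 0 -0.0395" --pt "0 0 0 0 0 0 -0.0395" --pt "0 0 0 0 0 0 -0.0395" --pt "0 0 0 0 0 0 -0.0395" --pt "0 0 0 0 0 0.0395 0" --pt "0 0 0 0 0 0.0395 0" --pt "0 0 0 0 0 0.0395 0" --pt "0 0 0 0 0 0.0395 0"

```text
t: 4.23
tcp_pos: [0.5362, -0.0668, 0.2545]
tool_rot: [-0.192, 0.611, 0.752, 0.157]
wrist_force: [0.5, 0.8, -0.6]
opening: 0.0854
finger_force: 0.0
```

```bash
cat >> h.py <<'E'
from scipy.spatial.transform import Rotation as Ro
def toolR(s): return Ro.from_quat(np.array(s["tool_rot"])[[1,2,3,0]])
YAW=0.20; XC=np.array([np.cos(YAW),np.sin(YAW),0]); YC=np.array([-np.sin(YAW),np.cos(YAW),0]); Z=np.array([0,0,1.])
def to(s,pos,R=None):
    T=toolR(s);print("shift",(T.inv().apply(np.array(pos)-s["tcp_pos"])/.05).round(3),"turn",((T.inv()*R).as_rotvec()/np.pi).round(4) if R is not None else "")
def show(s): print("t",round(s["t"],2),"p",np.round(s["tcp_pos"],4),"z",toolR(s).apply([0,0,1]).round(3),"F",np.round(s["wrist_force"],1),"open",round(float(s["opening"]),4),"ff",round(float(s["finger_force"]),1),"q",np.round(s["qpos"],2))
def tiltR(th,ph=0): # tilt th to case +y, then ph about case -y
    B=np.array([YC,XC,-Z]).T
    return Ro.from_rotvec(-ph*YC)*Ro.from_matrix(B)*Ro.from_rotvec([0,th,0])
E
python3 - <<'E'
from h import *
s=telemetry.sense();show(s);k=np.array([.566,.042,.105]);R=tiltR(.5)
to(s,k-.1*R.apply([0,0,1]),R)
E
```

```text
t 4.23 p [ 0.5362 -0.0668  0.2545] z [-0.096  0.471 -0.877] F [ 0.5  0.8 -0.6] open 0.0854 ff 0.0 q [-0.37 -0.05  1.66  0.43  1.8  -0.54]
shift [0.324 1.02  1.589] turn [-0.0002 -0.0005  0.0022]
```

servo_tool --pt "0 0.11 0.34 0.5 0 0 0" --pt "0 0.11 0.34 0.5 0 0 0" --pt "0 0.11 0.34 0.5 0 0 0" --pt "0 0 0 0.3 0 0 0" --pt "0 0 0 0.3 0 0 0" --pt "0 0 0 0 0 0 0"

```text
t: 4.73
tcp_pos: [0.5714, 0.008, 0.1662]
tool_rot: [-0.192, 0.611, 0.752, 0.154]
wrist_force: [-1.4, -0.1, -0.9]
opening: 0.0854
finger_force: 0.0
```

```bash
python3 - <<'E'
from h import *
P={n:viewer.snapshot(n) for n in("scene","top")}
s=telemetry.sense();show(s);k=np.array([.566,.042,.105]);to(s,k,tiltR(.5))
a=cv2.resize(P["scene"]["image"][150:330,260:460,::-1],None,fx=2,fy=2);b=cv2.resize(P["top"]["image"][150:330,280:480,::-1],None,fx=2,fy=2)
cv2.imwrite("pics/pre.png",np.hstack([a,b]))
for n in P:
    print(n,[(np.round(m["at"],1),round(m["confidence"],2)) for m in mark_of(P[n],"knob")],np.round(proj(P[n],k),1))
E
```

```text
t 4.83 p [0.5724 0.0068 0.1692] z [-0.098  0.466 -0.879] F [-0.  -0.1  0.8] open 0.0853 ff 0.0 q [-0.24  0.03  1.72  0.45  1.61 -0.47]
shift [0.018 0.02  1.471] turn [-0.001   0.0012  0.0018]
scene [(array([246.7, 359.8]), 0.54)] [244.8 359.7]
top [(array([253.9, 375.3]), 0.72)] [253.1 377.2]
```

View pics/pre.png

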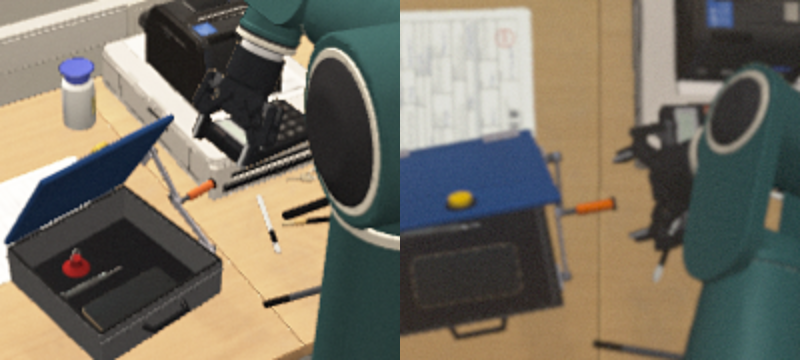

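The gripper straddles the knob from up-right (knob at about (200,187) left half, (595,205) right half), with clear space around it. I'll go in and close.

servo_tool --pt "0 0 0 0.4 0 0 0" --pt "0 0 0 0.4 0 0 0" --pt "0 0 0 0.3 0 0 0" --pt "0 0.02 0.02 0.2 0 0 0" --pt "0 0 0 0.15 0 0 0" --pt "0 0 0 0 0 0 0"

```text
t: 5.43
tcp_pos: [0.5661, 0.0422, 0.1048]
tool_rot: [-0.191, 0.611, 0.752, 0.155]
wrist_force: [-0.3, -0.1, -0.7]
opening: 0.0855
finger_force: 0.0
```

servo_tool --pt "0.6 0 0 0 0 0 0" --pt "0.6 0 0 0 0 0 0" --pt "0.6 0 0 0 0 0 0" --pt "0.7 0 0 0 0 0 0" --pt "0.8 0 0 0 0 0 0" --pt "0.85 0 0 0 0 0 0" --pt "0.9 0 0 0 0 0 0" --pt "0.9 0 0 0 0 0 0" --pt "0.9 0 0 0 0 0 0" --grip_force 20

```text
t: 6.18
tcp_pos: [0.5672, 0.0418, 0.1059]
tool_rot: [-0.19, 0.611, 0.752, 0.156]
wrist_force: [7.3, 1.7, -1.9]
opening: 0.0134
finger_force: 20.6
```

```bash
python3 - <<'E'
from h import *
s=telemetry.sense();show(s);k=np.array([.566,.042,.105]);to(s,k,tiltR(.5))
E
```

```text
t 6.18 p [0.5672 0.0418 0.1059] z [-0.095  0.466 -0.88 ] F [ 7.3  1.7 -1.9] open 0.0134 ff 20.6 q [-0.18  0.06  1.8   0.46  1.49 -0.47]
shift [-0.001 -0.023  0.021] turn [-0.0002  0.0013  0.0018]
```

```bash
python3 - <<'E'
from h import *
s=telemetry.sense();T=toolR(s);r=.076*XC+.037*Z
for d in(.03,.04):
    D=Ro.from_rotvec(-d*YC);print(d,"shift",(T.inv().apply(D.apply(r)-r)/.05).round(4),"turn",(T.inv().apply(-YC)*d/np.pi).round(5))
E
```

```text
0.03 shift [ 0.0217 -0.0228 -0.0398] turn [-8.40e-03 -5.00e-05 -4.54e-03]
0.04 shift [ 0.0288 -0.0307 -0.0529] turn [-1.12e-02 -7.00e-05 -6.06e-03]
```

servo_tool --pt "0.9 0.0217 -0.0228 -0.0398 -0.0084 0 -0.0045" --pt "0.9 0.0217 -0.0228 -0.0398 -0.0084 0 -0.0045" --pt "0.9 0.0217 -0.0228 -0.0398 -0.0084 0 -0.0045" --pt "0.9 0.0217 -0.0228 -0.0398 -0.0084 0 -0.0045" --pt "0.9 0.0217 -0.0228 -0.0398 -0.0084 0 -0.0045" --pt "0.9 0.0217 -0.0228 -0.0398 -0.0084 0 -0.0045"

```text
t: 6.68
tcp_pos: [0.5591, 0.0401, 0.1189]
tool_rot: [-0.134, 0.592, 0.763, 0.223]
wrist_force: [5.2, 0.2, -2.9]
opening: 0.0128
finger_force: 20.4
```

```bash
python3 - <<'E'
from h import *
show(telemetry.sense())
E
```

```text
t 6.68 p [0.5591 0.0401 0.1189] z [ 0.059  0.498 -0.865] F [ 5.2  0.2 -2.9] open 0.0128 ff 20.4 q [-0.22 -0.05  1.9   0.53  1.38 -0.59]
```

Gentle forces; continue the arc (0.18 so far, 12 more rows of 0.03 → 0.54).

servo_tool --pt "0.9 0.0217 -0.0228 -0.0398 -0.0084 0 -0.0045" --pt "0.9 0.0217 -0.0228 -0.0398 -0.0084 0 -0.0045" --pt "0.9 0.0217 -0.0228 -0.0398 -0.0084 0 -0.0045" --pt "0.9 0.0217 -0.0228 -0.0398 -0.0084 0 -0.0045" --pt "0.9 0.0217 -0.0228 -0.0398 -0.0084 0 -0.0045" --pt "0.9 0.0217 -0.0228 -0.0398 -0.0084 0 -0.0045" --pt "0.9 0 0 0 0 0 0"

```text
t: 7.27
tcp_pos: [0.5487, 0.038, 0.1301]
tool_rot: [-0.077, 0.568, 0.767, 0.288]
wrist_force: [3.6, 0.0, -3.1]
opening: 0.0134
finger_force: 20.3
```

servo_tool --pt "0.9 0.0217 -0.0228 -0.0398 -0.0084 0 -0.0045" --pt "0.9 0.0217 -0.0228 -0.0398 -0.0084 0 -0.0045" --pt "0.9 0.0217 -0.0228 -0.0398 -0.0084 0 -0.0045" --pt "0.9 0.0217 -0.0228 -0.0398 -0.0084 0 -0.0045" --pt "0.9 0.0217 -0.0228 -0.0398 -0.0084 0 -0.0045" --pt "0.9 0.0217 -0.0228 -0.0398 -0.0084 0 -0.0045" --pt "0.9 0.0217 -0.0228 -0.0398 -0.0084 0 -0.0045" --pt "0.9 0 0 0 0 0 0"

```text
t: 7.93
tcp_pos: [0.5348, 0.0352, 0.1404]
tool_rot: [-0.011, 0.534, 0.765, 0.36]
wrist_force: [2.7, -0.3, -6.2]
opening: 0.0135
finger_force: 20.4
```

```bash
python3 - <<'E'
from h import *
s=telemetry.sense();show(s)
k=np.array([.568,.042,.105]);piv=k-.076*XC-.037*Z;d=s["tcp_pos"]-piv;print(np.arctan2(d@Z,d@XC)-.453,np.hypot(d@Z,d@XC))
E
```

```text
t 7.93 p [0.5348 0.0352 0.1404] z [ 0.368  0.562 -0.74 ] F [ 2.7 -0.3 -6.2] open 0.0135 ff 20.4 q [-0.32 -0.28  2.12  0.77  1.2  -0.92]
0.5913570554056862 0.08378030719569654
```

servo_tool --pt "0.7 0 0 0 0 0 0" --pt "0.5 0 0 0 0 0 0" --pt "0.4 0 0 0 0 0 0" --pt "0.4 0 0 0 0 0 0" --pt "0.4 0 0 -0.2 0 0 0" --pt "0.4 0 0 -0.4 0 0 0" --pt "0.4 0 0 -0.5 0 0 0" --pt "0.4 0 0 -0.5 0 0 0" --pt "0.4 0 0 -0.5 0 0 0" --pt "0.4 0 0 0 0 0 0"

```text
t: 8.77
tcp_pos: [0.4963, -0.0258, 0.223]
tool_rot: [-0.009, 0.534, 0.765, 0.36]
wrist_force: [0.9, 0.2, 0.8]
opening: 0.0512
finger_force: 0.0
```

```bash
python3 - <<'E'
from h import *
P={n:viewer.snapshot(n) for n in("scene","top")}
s=telemetry.sense();show(s)
a=cv2.resize(P["scene"]["image"][150:330,230:430,::-1],None,fx=2,fy=2);b=cv2.resize(P["top"]["image"][150:330,250:450,::-1],None,fx=2,fy=2)
cv2.imwrite("pics/rel.png",np.hstack([a,b]))
for n in P:
  for k in("knob","stud_top","lid_hinge"):
    print(n,k,[(np.round(m["at"],1),round(m["confidence"],2)) for m in mark_of(P[n],k)])
  try: print(blob(P[n],(20,150,100),(35,255,255),(260,309),25))
  except Exception as e: print(e)
E
```

```text
t 8.87 p [ 0.4965 -0.0244  0.2196] z [ 0.369  0.562 -0.741] F [-0.6 -0.  -0.4] open 0.051 ff 0.0 q [-0.47 -0.39  2.06  0.74  1.42 -0.92]
scene knob [(array([242.4, 368.6]), 0.67), (array([298.5, 409.2]), 0.48)]
scene stud_top [(array([228.3, 313.1]), 0.5)]
scene lid_hinge [(array([255.8, 291. ]), 0.87)]
([np.float64(nan), np.float64(nan)], np.int64(0))
top knob [(array([263.8, 380.6]), 0.85), (array([329.4, 447.7]), 0.72)]
top stud_top [(array([289.8, 311. ]), 0.63), (array([259.9, 309.4]), 0.53)]
top lid_hinge [(array([222.4, 303.2]), 0.56)]
([np.float64(259.64864864864865), np.float64(311.35135135135135)], np.int64(74))h.py:17: RuntimeWarning: Mean of empty slice.
  r,c=np.nonzero(m);k=np.hypot(r-near[0],c-near[1])<rad;return [r[k].mean(),c[k].mean()],k.sum()
  ret = ret.dtype.type(ret / rcount)
```

View pics/rel.png

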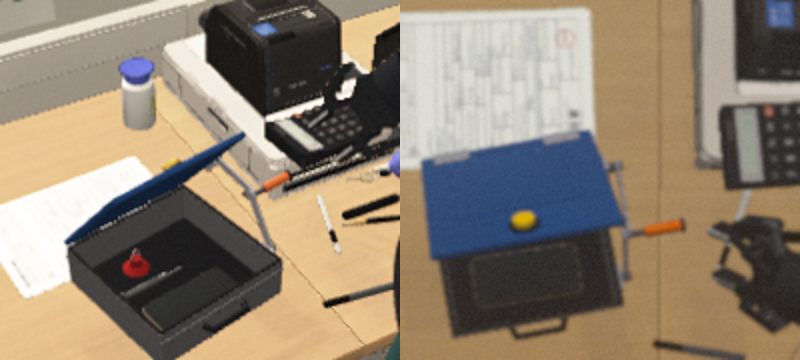

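The picture shows the stay folded upward (knob at (272,182) left half) with the lid holding at about 0.87. The stud is at (172,163) in the left half and (523,220) in the right. Next I plan the transit.

```bash
python3 - <<'E'
from h import *
from scipy.optimize import minimize_scalar
P={n:viewer.snapshot(n) for n in("scene","top")}
b=blob(P["top"],(20,150,100),(35,255,255),(260,311),12)[0];sc=blob(P["scene"],(20,130,80),(35,255,255),(231,316),9);print(sc)
x,e=tri([ray(P["top"],b),ray(P["scene"],sc[0])]);print("stud tri",x,e)
H=np.array([.640,.2277,.078])
f=lambda a,h=.018:H-XC*(.195*np.cos(a)-h*np.sin(a))+Z*(.195*np.sin(a)+h*np.cos(a))
r=minimize_scalar(lambda a:np.linalg.norm(np.array(proj(P["top"],f(a)))-b),bounds=(.6,1.1),method="bounded");a=r.x
print("a",a,r.fun,f(a,.02))
s=telemetry.sense();T=toolR(s)
R=tiltR(0,-a);n=-R.apply([0,0,1]);tgt=f(a,.02)+.10*n
up=np.array(s["tcp_pos"])+[0,0,.2]
print("up",(T.inv().apply([0,0,.2])/.05).round(3),"turn",((T.inv()*R).as_rotvec()/np.pi).round(4),"then",(R.inv().apply(tgt-up)/.05).round(3),tgt)
E
```

```text
([np.float64(231.52), np.float64(314.76)], np.int64(25))
stud tri [0.5290427  0.20591861 0.24325266] [np.float64(0.00033256436998264634), np.float64(0.0003325643699824991)]
a 0.8681460278206566 0.3558577320859913 [0.53145308 0.20569645 0.23973562]
up [ 1.61   2.152 -2.962] turn [ 0.4467 -0.1298  0.1148] then [ 4.35   3.754 -0.91 ] [0.60624511 0.22085754 0.30435986]
```

servo_tool --pt "1 0.27 0.36 -0.49 0 0 0" --pt "1 0.27 0.36 -0.49 0 0 0" --pt "1 0.27 0.36 -0.49 0 0 0" --pt "1 0.27 0.36 -0.49 0 0 0" --pt "1 0.27 0.36 -0.49 0 0 0" --pt "1 0.27 0.36 -0.49 0 0 0" --pt "1 0 0 0 0.0344 -0.01 0.0088" --pt "1 0 0 0 0.0344 -0.01 0.0088" --pt "1 0 0 0 0.0344 -0.01 0.0088" --pt "1 0 0 0 0.0344 -0.01 0.0088" --pt "1 0 0 0 0.0344 -0.01 0.0088" --pt "1 0 0 0 0.0344 -0.01 0.0088" --pt "1 0 0 0 0.0344 -0.01 0.0088" --pt "1 0 0 0 0.0344 -0.01 0.0088" --pt "1 0 0 0 0.0344 -0.01 0.0088" --pt "1 0 0 0 0.0344 -0.01 0.0088" --pt "1 0 0 0 0.0344 -0.01 0.0088" --pt "1 0 0 0 0.0344 -0.01 0.0088" --pt "1 0 0 0 0.0344 -0.01 0.0088"

```text
t: 10.85
tcp_pos: [0.4974, -0.0219, 0.4182]
tool_rot: [-0.267, 0.573, 0.702, -0.329]
wrist_force: [0.6, -0.8, -0.8]
opening: 0.0002
finger_force: 0.0
```

```bash
python3 - <<'E'
from h import *
s=telemetry.sense();show(s);R=tiltR(0,-.868);to(s,[.6062,.2208,.3044],R);to(s,[.6062,.2208,.3344],R)
E
```

```text
t 10.85 p [ 0.4974 -0.0219  0.4182] z [-0.751 -0.155 -0.642] F [ 0.6 -0.8 -0.8] open 0.0002 ff 0.0 q [-0.01  0.16  1.28 -0.29  2.54 -0.38]
shift [ 4.326  3.728 -0.926] turn [-0.0018  0.001  -0.0004]
shift [ 4.325  3.268 -1.311] turn [-0.0018  0.001  -0.0004]
```

servo_tool --pt "1 0.54 0.41 -0.165 0 0 0" --pt "1 0.54 0.41 -0.165 0 0 0" --pt "1 0.54 0.41 -0.165 0 0 0" --pt "1 0.54 0.41 -0.165 0 0 0" --pt "1 0.54 0.41 -0.165 0 0 0" --pt "1 0.54 0.41 -0.165 0 0 0" --pt "1 0.54 0.41 -0.165 0 0 0" --pt "1 0.54 0.41 -0.165 0 0 0" --pt "1 0 0.23 0.19 0 0 0" --pt "1 0 0.23 0.19 0 0 0" --pt "1 0 0 0 0 0 0"

```text
t: 11.77
tcp_pos: [0.6071, 0.2203, 0.3016]
tool_rot: [-0.267, 0.573, 0.702, -0.328]
wrist_force: [-0.1, -0.5, -0.3]
opening: -0.0001
finger_force: 0.0
```

```bash
python3 - <<'E'
from h import *
s=telemetry.sense();show(s);R=tiltR(0,-.868);to(s,[.6062,.2208,.3044],R)
P={n:viewer.snapshot(n) for n in("scene","top")}
a=cv2.resize(P["scene"]["image"][120:300,230:430,::-1],None,fx=2,fy=2);b=cv2.resize(P["top"]["image"][150:330,220:420,::-1],None,fx=2,fy=2)
cv2.imwrite("pics/app.png",np.hstack([a,b]))
E
```

```text
t 11.77 p [0.6071 0.2203 0.3016] z [-0.751 -0.154 -0.642] F [-0.1 -0.5 -0.3] open -0.0001 ff 0.0 q [0.28 0.52 1.03 0.1  2.47 0.13]
shift [ 0.014 -0.053 -0.024] turn [-0.0017  0.0006 -0.0001]
```

View pics/app.png

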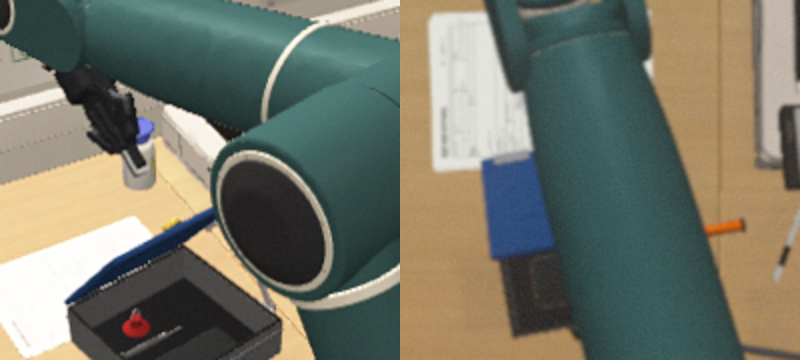

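Arm is over the case with closed fingers aimed at the stud (yellow at (172,222)); paths clear. Approach.

servo_tool --pt "1 0 -0.04 0.3 0 0 0" --pt "1 0 -0.04 0.3 0 0 0" --pt "1 0 0 0.3 0 0 0" --pt "1 0 0 0.2 0 0 0" --pt "1 0 0 0.1 0 0 0" --pt "1 0 0 0 0 0 0"

```text
t: 12.37
tcp_pos: [0.5594, 0.2099, 0.2708]
tool_rot: [-0.266, 0.574, 0.702, -0.326]
wrist_force: [0.3, -0.3, 0.1]
opening: 0.0002
finger_force: 0.0
```

servo_tool --pt "1 0 0 0.05 0 0 0" --pt "1 0 0 0.05 0 0 0" --pt "1 0 0 0.05 0 0 0" --pt "1 0 0 0.05 0 0 0"

```text
t: 12.7
tcp_pos: [0.5525, 0.2091, 0.2634]
tool_rot: [-0.266, 0.574, 0.702, -0.326]
wrist_force: [-0.9, 0.3, -0.1]
opening: 0.0
finger_force: 0.0
```

```bash
python3 - <<'E'
from h import *
s=telemetry.sense();show(s);R=tiltR(0,-.868);n=-R.apply([0,0,1]);to(s,np.array([.5315,.2057,.2397])+.022*n,R)
P={n:viewer.snapshot(n) for n in("scene",)}
print(blob(P["scene"],(20,130,80),(35,255,255),(231,316),12))
cv2.imwrite("pics/con.png",cv2.resize(P["scene"]["image"][180:300,240:400,::-1],None,fx=4,fy=4,interpolation=3))
E
```

```text
t 12.7 p [0.5525 0.2091 0.2634] z [-0.748 -0.153 -0.646] F [-0.9  0.3 -0.1] open 0.0 ff 0.0 q [0.29 0.4  1.24 0.09 2.37 0.13]
shift [0.017 0.087 0.191] turn [-0.0001  0.0004 -0.    ]
([np.float64(231.41666666666666), np.float64(314.8333333333333)], np.int64(24))
```

View pics/con.png

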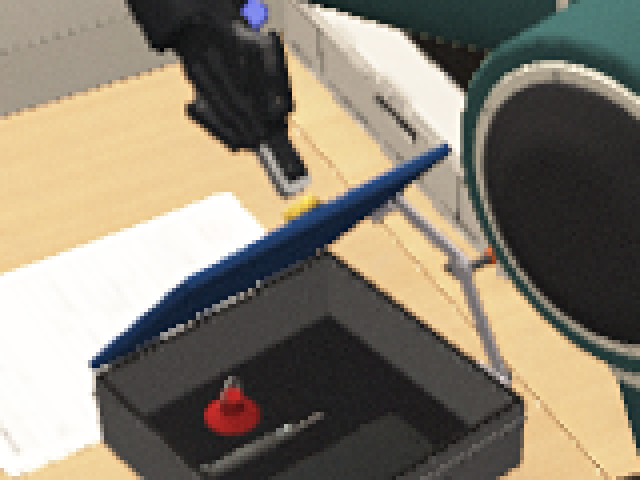

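The closed fingertips are at (293,190), about 9 mm above the stud (300,210) and in line with it. Next I touch it slowly.

servo_tool --pt "1 0 0.02 0.04 0 0 0" --pt "1 0 0.02 0.04 0 0 0" --pt "1 0 0 0.03 0 0 0" --pt "1 0 0 0.03 0 0 0" --pt "1 0 0 0 0 0 0"

```text
t: 13.17
tcp_pos: [0.5484, 0.2083, 0.2573]
tool_rot: [-0.266, 0.574, 0.702, -0.326]
wrist_force: [0.4, -0.1, 0.7]
opening: 0.0003
finger_force: 0.0
```

servo_tool --pt "1 0 0 0.02 0 0 0" --pt "1 0 0 0.02 0 0 0" --pt "1 0 0 0.02 0 0 0"

```text
t: 13.42
tcp_pos: [0.5462, 0.2079, 0.2558]
tool_rot: [-0.266, 0.574, 0.702, -0.326]
wrist_force: [2.7, -1.0, 5.2]
opening: 0.0001
finger_force: 2.8
```

```bash
cat > st.py <<'E'
from h import *
s=telemetry.sense();T=toolR(s);show(s)
print("axialF",round(float(-T.apply([0,0,1])@s["wrist_force"]),2))
H=np.array([.640,.2277,.078]);tip=np.array(s["tcp_pos"])+.022*T.apply([0,0,1]);d=tip-H
u,w=-d@XC,d@Z;print("tip: from hinge",u.round(4),w.round(4),"rad",np.hypot(u,w).round(4),"lid if touching",(np.arctan2(w,u)-np.arctan2(.02,.195)).round(3),"lateral",(d@YC).round(4))
z=T.apply([0,0,1]);print("tool ph",np.arctan2(z@XC,-z@Z).round(3))
r=np.array(s["tcp_pos"])-H
for dd in(.01,.02,.03):
    D=Ro.from_rotvec(-dd*YC);print(dd,"shift",(T.inv().apply(D.apply(r)-r)/.05).round(4),"turn",(T.inv().apply(-YC)*dd/np.pi).round(5))
E
python3 st.py
```

```text
t 13.42 p [0.5462 0.2079 0.2558] z [-0.748 -0.153 -0.646] F [ 2.7 -1.   5.2] open 0.0001 ff 2.8 q [0.29 0.39 1.26 0.09 2.35 0.12]
axialF 5.19
tip: from hinge 0.1126 0.1636 rad 0.1986 lid if touching 0.866 lateral -0.0008
tool ph -0.868
0.01 shift [ 0.     -0.0081  0.0396] turn [-0.00318  0.       0.     ]
0.02 shift [ 0.0001 -0.0159  0.0792] turn [-6.37e-03  0.00e+00  1.00e-05]
0.03 shift [ 1.000e-04 -2.320e-02  1.189e-01] turn [-9.55e-03  0.00e+00  1.00e-05]
```

servo_tool --pt "1 0 -0.0081 0.0396 -0.0032 0 0" --pt "1 0 -0.0081 0.0396 -0.0032 0 0" --pt "1 0 -0.0081 0.0396 -0.0032 0 0" --pt "1 0 -0.0081 0.0396 -0.0032 0 0" --pt "1 0 -0.0081 0.0396 -0.0032 0 0" --pt "1 0 -0.0081 0.0396 -0.0032 0 0"

```text
t: 13.92
tcp_pos: [0.5358, 0.2057, 0.2494]
tool_rot: [-0.248, 0.582, 0.712, -0.304]
wrist_force: [1.8, -0.6, 4.3]
opening: 0.0001
finger_force: 2.6
```

```bash
python3 st.py
```

```text
t 13.92 p [0.5358 0.2057 0.2494] z [-0.708 -0.145 -0.691] F [ 1.8 -0.6  4.3] open 0.0001 ff 2.6 q [0.29 0.34 1.32 0.09 2.29 0.12]
axialF 4.16
tip: from hinge 0.1224 0.1562 rad 0.1985 lid if touching 0.804 lateral -0.0009
tool ph -0.807
0.01 shift [ 0.     -0.0081  0.0395] turn [-0.00318  0.       0.     ]
0.02 shift [ 0.0001 -0.0158  0.0792] turn [-6.37e-03  0.00e+00  1.00e-05]
0.03 shift [ 1.000e-04 -2.310e-02  1.189e-01] turn [-9.55e-03  0.00e+00  1.00e-05]
```

servo_tool --pt "1 0 -0.0158 0.0792 -0.0064 0 0" --pt "1 0 -0.0158 0.0792 -0.0064 0 0" --pt "1 0 -0.0158 0.0792 -0.0064 0 0" --pt "1 0 -0.0158 0.0792 -0.0064 0 0" --pt "1 0 -0.0158 0.0792 -0.0064 0 0" --pt "1 0 -0.0158 0.0792 -0.0064 0 0" --pt "1 0 -0.0158 0.0792 -0.0064 0 0" --pt "1 0 -0.0158 0.0792 -0.0064 0 0"

```text
t: 14.58
tcp_pos: [0.5102, 0.2005, 0.23]
tool_rot: [-0.2, 0.6, 0.734, -0.246]
wrist_force: [1.0, -0.1, 3.7]
opening: 0.0001
finger_force: 2.2
```

servo_tool --pt "1 0 -0.0158 0.0792 -0.0064 0 0" --pt "1 0 -0.0158 0.0792 -0.0064 0 0" --pt "1 0 -0.0158 0.0792 -0.0064 0 0" --pt "1 0 -0.0158 0.0792 -0.0064 0 0" --pt "1 0 -0.0158 0.0792 -0.0064 0 0" --pt "1 0 -0.0158 0.0792 -0.0064 0 0" --pt "1 0 -0.0158 0.0792 -0.0064 0 0" --pt "1 0 -0.0158 0.0792 -0.0064 0 0" --pt "1 0 -0.0158 0.0792 -0.0064 0 0" --pt "1 0 -0.0158 0.0792 -0.0064 0 0"

```text
t: 15.42
tcp_pos: [0.4832, 0.195, 0.2005]
tool_rot: [-0.139, 0.617, 0.755, -0.171]
wrist_force: [1.4, -1.1, 2.6]
opening: -0.0001
finger_force: 1.8
```

```bash
python3 st.py
```

```text
t 15.42 p [0.4832 0.195  0.2005] z [-0.421 -0.087 -0.903] F [ 1.4 -1.1  2.6] open -0.0001 ff 1.8 q [0.31 0.06 1.63 0.05 1.89 0.12]
axialF 2.88
tip: from hinge 0.1696 0.1026 rad 0.1982 lid if touching 0.442 lateral -0.001
tool ph -0.444
0.01 shift [ 0.     -0.0081  0.0395] turn [-0.00318 -0.       0.     ]
0.02 shift [ 0.0001 -0.0159  0.0791] turn [-6.37e-03 -0.00e+00  1.00e-05]
0.03 shift [ 1.000e-04 -2.320e-02  1.187e-01] turn [-9.55e-03 -0.00e+00  1.00e-05]
```

servo_tool --pt "1 0 -0.0158 0.0792 -0.0064 0 0" --pt "1 0 -0.0158 0.0792 -0.0064 0 0" --pt "1 0 -0.0158 0.0792 -0.0064 0 0" --pt "1 0 -0.0158 0.0792 -0.0064 0 0" --pt "1 0 -0.0158 0.0792 -0.0064 0 0" --pt "1 0 -0.0158 0.0792 -0.0064 0 0" --pt "1 0 -0.0158 0.0792 -0.0064 0 0" --pt "1 0 -0.0158 0.0792 -0.0064 0 0" --pt "1 0 -0.0158 0.0792 -0.0064 0 0" --pt "1 0 -0.0158 0.0792 -0.0064 0 0" --pt "1 0 -0.0158 0.0792 -0.0064 0 0" --pt "1 0 -0.0158 0.0792 -0.0064 0 0"

```text
t: 16.42
tcp_pos: [0.4593, 0.1901, 0.1588]
tool_rot: [-0.064, 0.629, 0.77, -0.079]
wrist_force: [-0.3, -1.6, 3.4]
opening: 0.0001
finger_force: 1.3
```

servo_tool --pt "1 0 -0.0081 0.0396 -0.0032 0 0" --pt "1 0 -0.0081 0.0396 -0.0032 0 0" --pt "1 0 -0.0081 0.0396 -0.0032 0 0" --pt "1 0 -0.0081 0.0396 -0.0032 0 0" --pt "1 0 -0.0081 0.0396 -0.0032 0 0" --pt "1 0 -0.0081 0.0396 -0.0032 0 0" --pt "1 0 -0.0081 0.0396 -0.0032 0 0" --pt "1 0 -0.0081 0.0396 -0.0032 0 0" --pt "1 0 -0.0081 0.0396 -0.0032 0 0" --pt "1 0 -0.0081 0.0396 -0.0032 0 0"

```text
t: 17.25
tcp_pos: [0.4524, 0.1887, 0.14]
tool_rot: [-0.032, 0.632, 0.773, -0.04]
wrist_force: [-1.0, 1.4, 2.7]
opening: -0.0001
finger_force: 1.1
```

```bash
python3 st.py
```

```text
t 17.25 p [0.4524 0.1887 0.14  ] z [-0.101 -0.021 -0.995] F [-1.   1.4  2.7] open -0.0001 ff 1.1 q [ 0.34 -0.18  1.92  0.01  1.51  0.13]
axialF 2.63
tip: from hinge 0.1939 0.0402 rad 0.198 lid if touching 0.102 lateral -0.001
tool ph -0.104
0.01 shift [ 0.     -0.0082  0.0395] turn [-0.00318 -0.       0.     ]
0.02 shift [ 0.0001 -0.016   0.079 ] turn [-6.37e-03 -1.00e-05  1.00e-05]
0.03 shift [ 1.000e-04 -2.330e-02  1.186e-01] turn [-9.55e-03 -1.00e-05  1.00e-05]
```

servo_tool --pt "1 0 -0.004 0.0198 -0.0016 0 0" --pt "1 0 -0.004 0.0198 -0.0016 0 0" --pt "1 0 -0.004 0.0198 -0.0016 0 0" --pt "1 0 -0.004 0.0198 -0.0016 0 0" --pt "1 0 -0.004 0.0198 -0.0016 0 0" --pt "1 0 -0.004 0.0198 -0.0016 0 0" --pt "1 0 -0.004 0.0198 -0.0016 0 0" --pt "1 0 -0.004 0.0198 -0.0016 0 0" --pt "1 0 -0.004 0.0198 -0.0016 0 0" --pt "1 0 -0.004 0.0198 -0.0016 0 0"

```text
t: 18.08
tcp_pos: [0.4497, 0.1881, 0.1305]
tool_rot: [-0.017, 0.632, 0.774, -0.021]
wrist_force: [-1.7, -0.2, 1.2]
opening: 0.0001
finger_force: 1.0
```

servo_tool --pt "1 0 -0.004 0.0198 -0.0016 0 0" --pt "1 0 -0.004 0.0198 -0.0016 0 0" --pt "1 0 -0.004 0.0198 -0.0016 0 0"

```text
t: 18.33
tcp_pos: [0.4489, 0.188, 0.1275]
tool_rot: [-0.012, 0.633, 0.774, -0.015]
wrist_force: [-0.8, 0.2, 2.1]
opening: -0.0002
finger_force: 0.9
```

servo_tool --pt "1 0 -0.003 0.012 -0.001 0 0" --pt "1 0 -0.003 0.012 -0.001 0 0" --pt "1 0 -0.003 0.012 -0.001 0 0"

```text
t: 18.58
tcp_pos: [0.4485, 0.1879, 0.1258]
tool_rot: [-0.009, 0.633, 0.774, -0.012]
wrist_force: [-0.8, 1.2, 1.7]
opening: -0.0003
finger_force: 0.9
```

```bash
python3 st.py
```

```text
t 18.58 p [0.4485 0.1879 0.1258] z [-0.029 -0.007 -1.   ] F [-0.8  1.2  1.7] open -0.0003 ff 0.9 q [ 0.34 -0.22  1.98  0.    1.42  0.14]
axialF 1.68
tip: from hinge 0.1962 0.0258 rad 0.1979 lid if touching 0.029 lateral -0.001
tool ph -0.029
0.01 shift [ 0.     -0.0082  0.0394] turn [-0.00318 -0.       0.     ]
0.02 shift [ 0.0001 -0.016   0.0789] turn [-6.37e-03 -1.00e-05  1.00e-05]
0.03 shift [ 1.000e-04 -2.350e-02  1.185e-01] turn [-9.55e-03 -1.00e-05  1.00e-05]
```

Small steps to seat (0.4 mm per row), watching for the force rise.

servo_tool --pt "1 0 -0.002 0.01 -0.0008 0 0" --pt "1 0 -0.002 0.01 -0.0008 0 0" --pt "1 0 -0.002 0.01 -0.0008 0 0" --pt "1 0 0 0 0 0 0"

```text
t: 18.92
tcp_pos: [0.4481, 0.1878, 0.1243]
tool_rot: [-0.007, 0.633, 0.774, -0.009]
wrist_force: [0.3, 0.4, 1.1]
opening: 0.0001
finger_force: 0.1
```

servo_tool --pt "1 0 -0.002 0.008 -0.0006 0 0" --pt "1 0 -0.002 0.008 -0.0006 0 0" --pt "1 0 -0.002 0.008 -0.0006 0 0" --pt "1 0 0 0 0 0 0"

```text
t: 19.25
tcp_pos: [0.4478, 0.1877, 0.1231]
tool_rot: [-0.005, 0.633, 0.774, -0.007]
wrist_force: [0.3, 0.2, 0.7]
opening: -0.0
finger_force: 0.2
```

servo_tool --pt "1 0 -0.002 0.008 -0.0006 0 0" --pt "1 0 -0.002 0.008 -0.0006 0 0" --pt "1 0 0 0 0 0 0"

```text
t: 19.5
tcp_pos: [0.4476, 0.1876, 0.1223]
tool_rot: [-0.004, 0.633, 0.774, -0.005]
wrist_force: [0.2, 0.9, 0.2]
opening: 0.0002
finger_force: 0.2
```

servo_tool --pt "1 0 -0.002 0.008 -0.0006 0 0" --pt "1 0 -0.002 0.008 -0.0006 0 0" --pt "1 0 0 0 0 0 0"

```text
t: 19.75
tcp_pos: [0.4474, 0.1876, 0.1215]
tool_rot: [-0.002, 0.633, 0.774, -0.004]
wrist_force: [0.4, -0.2, 0.9]
opening: 0.0001
finger_force: 0.2
```

servo_tool --pt "1 0 -0.002 0.008 -0.0006 0 0" --pt "1 0 -0.002 0.008 -0.0006 0 0" --pt "1 0 0 0 0 0 0"

```text
t: 20.0
tcp_pos: [0.4471, 0.1876, 0.1207]
tool_rot: [-0.001, 0.633, 0.774, -0.002]
wrist_force: [0.4, 0.0, -0.5]
opening: 0.0003
finger_force: 0.2
```

servo_tool --pt "1 0 -0.002 0.008 -0.0006 0 0" --pt "1 0 -0.002 0.008 -0.0006 0 0" --pt "1 0 0 0 0 0 0"

```text
t: 20.25
tcp_pos: [0.447, 0.1875, 0.1201]
tool_rot: [-0.0, 0.633, 0.774, -0.001]
wrist_force: [0.1, -0.2, 2.8]
opening: -0.0002
finger_force: 1.3
```

servo_tool --pt "1 0 0 0.006 -0.0003 0 0" --pt "1 0 0 0 0 0 0" --pt "1 0 0 0 0 0 0"

```text
t: 20.5
tcp_pos: [0.447, 0.1876, 0.12]
tool_rot: [0.0, 0.633, 0.774, -0.0]
wrist_force: [-1.0, -1.3, 5.7]
opening: -0.0
finger_force: 3.1
```

servo_tool --pt "1 0 0 0.006 0 0 0" --pt "1 0 0 0 0 0 0" --pt "1 0 0 0 0 0 0"

```text
t: 20.75
tcp_pos: [0.4471, 0.1876, 0.1199]
tool_rot: [0.0, 0.633, 0.774, -0.0]
wrist_force: [-2.5, -0.6, 7.8]
opening: 0.0
finger_force: 3.8
```

servo_tool --pt "1 0 0 0.006 0 0 0" --pt "1 0 0 0 0 0 0" --pt "1 0 0 0 0 0 0"

```text
t: 21.0
tcp_pos: [0.4471, 0.1876, 0.1196]
tool_rot: [0.0, 0.633, 0.774, -0.0]
wrist_force: [-2.1, -2.1, 7.8]
opening: -0.0001
finger_force: 4.1
```

The lid is seated: the force rises without motion at tip height 0.098, which matches shut. Now I press the stud.

servo_tool --pt "1 0 0 0.01 0 0 0" --pt "1 0 0 0.01 0 0 0" --pt "1 0 0 0.01 0 0 0" --pt "1 0 0 0.01 0 0 0"

```text
t: 21.33
tcp_pos: [0.4471, 0.1876, 0.1176]
tool_rot: [0.0, 0.633, 0.774, -0.0]
wrist_force: [-2.8, -1.7, 8.2]
opening: 0.0
finger_force: 4.5
```

servo_tool --pt "1 0 0 0.01 0 0 0" --pt "1 0 0 0.01 0 0 0" --pt "1 0 0 0.01 0 0 0" --pt "1 0 0 0.01 0 0 0"

```text
t: 21.67
tcp_pos: [0.4471, 0.1876, 0.1156]
tool_rot: [0.0, 0.633, 0.774, -0.0]
wrist_force: [-3.5, -1.7, 9.0]
opening: 0.0
finger_force: 4.5
```

servo_tool --pt "1 0 0 0.01 0 0 0" --pt "1 0 0 0.01 0 0 0"

```text
t: 21.83
tcp_pos: [0.4471, 0.1876, 0.1146]
tool_rot: [0.0, 0.633, 0.774, -0.0]
wrist_force: [-3.2, -1.1, 9.5]
opening: 0.0001
finger_force: 4.5
```

Stop is expected near z ≈ 0.1138; feel for it.

servo_tool --pt "1 0 0 0.006 0 0 0" --pt "1 0 0 0.006 0 0 0"

```text
t: 22.0
tcp_pos: [0.4471, 0.1876, 0.114]
tool_rot: [0.0, 0.633, 0.774, -0.0]
wrist_force: [-2.9, -1.0, 9.3]
opening: -0.0002
finger_force: 4.4
```

servo_tool --pt "1 0 0 0.006 0 0 0" --pt "1 0 0 0 0 0 0"

```text
t: 22.17
tcp_pos: [0.4471, 0.1876, 0.114]
tool_rot: [0.0, 0.633, 0.774, -0.0]
wrist_force: [-3.7, -1.9, 11.0]
opening: -0.0
finger_force: 5.7
```

servo_tool --pt "1 0 0 0.006 0 0 0" --pt "1 0 0 0 0 0 0"

```text
t: 22.33
tcp_pos: [0.4471, 0.1876, 0.1139]
tool_rot: [0.0, 0.633, 0.774, -0.0]
wrist_force: [-6.2, -1.1, 14.6]
opening: 0.0001
finger_force: 7.2
```

The stop is felt at 14.6 N after 6 mm of travel. I hold briefly, then back off straight up.

servo_tool --pt "1 0 0 0.004 0 0 0" --pt "1 0 0 0 0 0 0" --pt "1 0 0 0 0 0 0" --pt "1 0 0 -0.02 0 0 0" --pt "1 0 0 -0.05 0 0 0" --pt "1 0 0 -0.2 0 0 0" --pt "1 0 0 -0.5 0 0 0" --pt "1 0 0 -0.6 0 0 0" --pt "1 0 0 -0.6 0 0 0" --pt "1 0 0 -0.6 0 0 0" --pt "1 0 0 -0.6 0 0 0" --pt "1 0 0 0 0 0 0"

```text
t: 23.33
tcp_pos: [0.448, 0.188, 0.2779]
tool_rot: [0.002, 0.633, 0.774, 0.003]
wrist_force: [0.7, 0.7, 1.0]
opening: -0.0002
finger_force: 0.0
```

```bash
python3 - <<'E'
from h import *
show(telemetry.sense())
P={n:viewer.snapshot(n) for n in("scene","top")}
a=cv2.resize(P["scene"]["image"][180:360,230:430,::-1],None,fx=2,fy=2);b=cv2.resize(P["top"]["image"][150:330,250:450,::-1],None,fx=2,fy=2)
cv2.imwrite("pics/end.png",np.hstack([a,b]))
E
```

```text
t 23.33 p [0.448  0.188  0.2779] z [ 0.007  0.002 -1.   ] F [0.7 0.7 1. ] open -0.0002 ff 0.0 q [ 0.35 -0.31  1.8  -0.    1.65  0.14]
```

View pics/end.png

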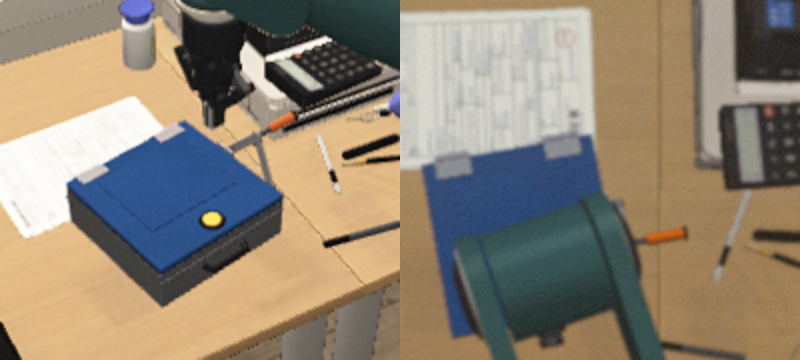

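The lid sits flat and shut, the stud at (212,219) is flush in its collar, the surroundings are untouched and the robot is clear.

```bash
python3 -c "
from bench import workorder;print(workorder.sign_off())"
```

```text
the job is handed in; nothing more can be done
None
```

The job is handed in: the stay is unlocked, the lid fully shut, then the stud pressed to its stop with about 15 N at the last reading, done by t = 23 s; sign-off returned no verdict.

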